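Lock a ceramic plate with a spacer and hold it flush

ROBOT

A 6-joint arm with a two-finger parallel gripper is mounted at the origin on the work surface. World frame = base frame: x ahead of the robot, y to its left, z up, the work surface at z = 0. Lengths are in m, angles in rad, forces in N, time in s.
With the tool pointing down it reaches from about 0.35 to 0.85 m from the base axis. Payload 8.1 kg.
Tool frame: the origin (TCP) lies at the very end of the fingers, on their centre line; the grasp point (between the pads) lies 19 mm behind it; z points along the fingers, y is the line along which they close (so a half turn about z gives the same grasp; the last joint's range is limited). The gripper opens to 85 mm and grips with 20 to 120 N. Pads are 22 mm wide; open, the fingers measure 114 mm over their backs; the gripper's body (76 mm by 85 mm) begins 54 mm behind the grasp point. The pads swing forward as they close: fully open they stand 13 mm farther back than shut.
Start: joints at [-1.335, 0.13, 1.488, -0, 1.523, -0.085], TCP at [0.189, -0.569, 0.231] pointing down, gripper open.
Joint ranges: [-2.96, 2.96], [-0.89, 2.26], [0.02, 2.5], [-1.34, 4.48], [0, 2.73], [-2.66, 2.66]. Speed limits (rad/s): [2.39, 2.39, 2.79, 3.14, 3.14, 3.14].

INTERFACE

Orientations are given as a unit quaternion [w, x, y, z].
In Python, from cell import r gives the robot as it stands.
- The arm moves only by the tool servo_tool, never from a script. Its argument "motion" is text: rows parted by semicolons, each of 7 numbers parted by spaces: the turn, a rotation vector about the tool's x, y, z in units of 360 degrees (1.0 is 360 degrees), then the shift along the tool's x, y, z in units of 0.3 m (1.0 is 0.3 m), then the closure, from -1 (fully open) to 1 (shut). A call has 1 to 10 rows; each row is the pose to reach, as a shift and turn from the pose commanded when the call began, along the tool's axes at that moment, turning the shorter way round; what a row does not reach only later rows make up. A row lasts 1/10 s, in which the tool goes at most 50 mm and 8.59 degrees, less where a joint would pass 70% of its speed; a pose out of reach is approached as far as the arm can. A call with a number of a shift or a turn outside -1 to 1 is refused whole. A call with a gripper value outside its range is refused whole. The fingers move at their own pace and stop on an object; the grip force is fixed at half the most. Time passes only in rows, so rows that repeat a pose let the fingers close. It gives the time, the measured TCP pose, the force, the opening and the grip force at its end, in the units of the state.
- r.read_state(): the state, without advancing time (a new reading comes with each control period).
- r.camera(name): name is "side" or "top" or "wrist"; returns (picture, depth): 400x640x3 uint8, red, green, blue; 400x640 float32, m along the optical axis (not along the pixel's ray), 0 where there is no reading.
- r.camera_params(name): a dict with "K" (3x3 intrinsics, pixels), "rvec" (rotation vector, rad) and "tvec" (3), from world to camera coordinates, as OpenCV has them. Camera axes: x right, y down, z forward; pixel columns grow to the right and rows downward; lengths in m; the calibration is good to about 2 mm. A picture is of the moment at which its call begins: read the wrist's pose just before it. camera_params takes no time and is no camera call; for the wrist camera it gives the pose at the moment of the call.
- r.finish_job(): hands the job in; it is judged then, once.
The state is a dict: "time_s": time; "joint_positions": joint angles; "joint_vel": joint speeds; "effort": joint torques, N m; "tool_pos": TCP position; "tool_rot": TCP orientation; "force": force on the tool from outside, world axes, zero at the start; "ft_torque": the same for the moment, N m; "width": finger opening in m; "grasp_force": force on a finger pad.
Only numpy, scipy, OpenCV 4.12 (cv2) and the standard library are available. Lean on these libraries where they do the work, as an engineer would, in place of code of your own. Each camera call takes 0.05 s, during which the arm holds its last target. There are 200 camera calls.

TASK

Take the plain orange spacer out of the grey rack and slide it upright, down to the floor of the bonding nest, into the one gap between the white plate and the three brass stops that is wide enough for it, and let go of it. Then press the white plate down on its sprung pad until its top is flush with the black rim of the nest, and finish while still holding it pressed down there with the fingers. Leave the blue spacer and the other loose things on the bench where they are.

Things in the scene. Friction and masses are not known exactly. Their poses are not given: they have to be found in the camera images.
- spacer_mid (a point): Plain orange spacer, upright slab 10 mm thick (its x), 26 mm wide (y), 62 mm tall (z), 50 g; its lowest 6 mm are stepped down to 6 by 22 mm to ease entry. The point is its centre, 31 mm above its foot. It starts upright in a 16 mm deep slot of the rack, foot 10 mm above the bench, 46 mm standing clear of the rack; its axes lie along the rack's.
- spare_mid (a point): Blue spare spacer in the other slot of the rack (which slot is which varies): same size, but its upper 36 mm are 18 mm thick. The point is its centre. Not to be used or moved.
- rack: Fixed grey rack 56 mm (x) by 130 mm (y) by 26 mm high, origin at the centre of its underside; two slots at y = -32 mm and +32 mm, each 12 mm (x) by 28 mm (y).
- nest: Fixed black nest; origin on the bench under its pocket's middle. Floor 16 mm, rim (fences at -x and both y sides) and tops of the three brass stops (at +x) 40 mm above the bench. Spans x -51 to 73, y -67 to 67 mm. The stops, 34 mm wide, stand at y = -36, 0, 36 mm in varying order and leave gaps of 14, 7 and 4 mm (+-1) to the plate's +x edge, 35 mm from the origin.
- rim (a point): Point on the nest above its origin at the height of the rim, 40 mm above the bench; axes as those of the nest.
- wide_gap (a point): Centre of the mouth of the 14 mm gap between the plate's +x edge and the shortest stop, at the height of the stops' tops (40 mm above the bench, 24 mm above the nest's floor). Its x axis runs across the gap, from plate to stop, y along it; 38 mm are free along y.
- plate_top (a point): Centre of the upper face of the loose white ceramic plate (blue disc in its middle), 70 mm (x) by 110 mm (y) by 16 mm thick, on the nest's sprung pad, its axes along the nest's. At the start its top is 46 mm above the bench, 6 mm above the rim.
- pad (a joint): Travel of the sprung pad under the plate in m: 0 = up, 0.006 = down on its stop, the plate's top then being flush with the rim. Pressing the plate down takes about 3 N to start and 8 to 10 N to reach the stop; it springs back up when let go.
- steel_ring: Steel ring lying on the bench, 60 mm across, 22 mm high; origin at the centre of its underside. Bystander.
- copper_ring: Copper ring, 48 mm across, 20 mm high; origin at the centre of its underside. Bystander.
- split_ring: Yellow C-shaped ring, 86 mm across, 14 mm high; origin at the centre of its underside. Bystander.
- driver: Screwdriver with green handle, 170 mm long, lying along its x. Bystander.
- jar: Small jar with black cap, 48 mm across, 65 mm high; origin at the centre of its underside. Bystander.
There are look-alikes about, which are no part of the job. Of the things that look like the part that bears spacer_mid, the smaller one is meant.

How it is judged:
By the outcome, as a careful person would: the job done as asked, in the order asked, and still so for the second after the job is handed in, while the arm keeps its last pose, push and grip.
It also fails if it takes over 40 s, if anything falls off the work surface, if the arm or the gripper's body presses on something with over 40 N, if the wrist force passes 120 N, or if a joint passes its speed limit or range.

## Working session

There is one attempt and no reset: what is moved stays moved. The work goes in short steps, Python scripts to look and compute and a tool call to move; the robot and the scene stay as the last step left them, time stands still between calls to the robot, and variables do not carry over. Pictures are saved under pics/ and viewed, at most 10 in all, crops included, and the job is handed in when it is done.

Besides the shell and the picture viewer there is one more tool, called after ">>>" in YAML: its name, and indented under it one key for each argument. servo_tool: Moves the arm, as the interface text tells. Its arguments: {"type":"object","properties":{"motion":{"type":"string"}},"required":["motion"]}

```bash
mkdir -p pics
cat > h.py <<'E'
import numpy as np, cv2
from cell import r
def cam(n):
    p=r.camera_params(n); im,d=r.camera(n)
    K=np.array(p['K'],float);R=cv2.Rodrigues(np.array(p['rvec'],float))[0];t=np.array(p['tvec'],float).ravel()
    return im,d,K,R,t
def world(d,K,R,t):
    v,u=np.mgrid[:d.shape[0],:d.shape[1]]
    c=np.stack([(u-K[0,2])/K[0,0]*d,(v-K[1,2])/K[1,1]*d,d],-1)
    return (c-t)@R
def ray(u,v,z,K,R,t):
    q=R.T@np.linalg.inv(K)@np.array([u,v,1.]);o=-R.T@t
    return o+q*(z-o[2])/q[2]
def save(n,im): cv2.imwrite('pics/'+n,cv2.cvtColor(im,cv2.COLOR_RGB2BGR))
E
python3 - <<'E'
from h import *
for n in ['top','side']:
    im,d,K,R,t=cam(n); save(n+'0.png',im); np.savez(n+'0.npz',im=im,d=d,K=K,R=R,t=t); print(n,-R.T@t,K[0,0],R[2])
E
```

```text
top [0.36977472 0.05352305 1.27225993] 472.474710611969 [ 0.19862225  0.00565863 -0.98005978]
side [ 0.36536785 -0.85355014  0.59278404] 431.89099975669643 [ 0.21756359  0.8425405  -0.49273886]
```

View pics/top0.png

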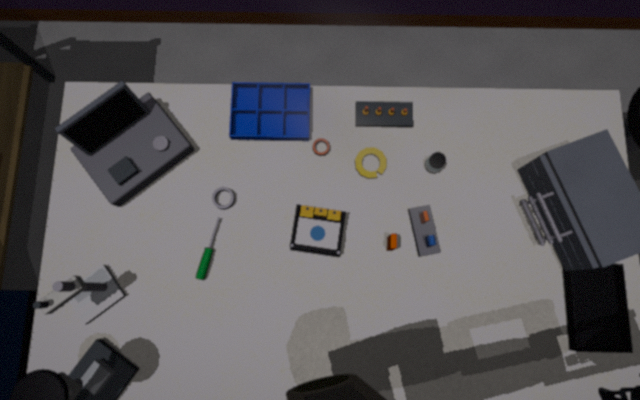

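View pics/side0.png

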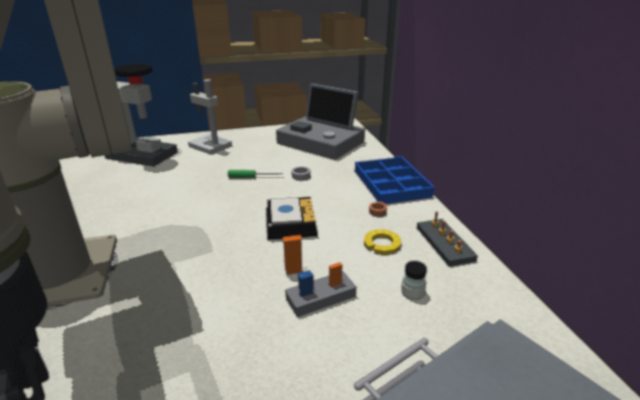

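The top view shows the nest around (320,230) with its stops at the far (+x) side, and the rack around (424,231). The orange spacer is in the far slot at (425,216) and the blue spare at (431,240). A bigger orange look-alike stands at (393,242), close to the rack.

Run:
```python
from h import *
z=np.load('top0.npz');im,d,K,R,t=[z[k] for k in ('im','d','K','R','t')]
hsv=cv2.cvtColor(im,cv2.COLOR_RGB2HSV)
W=world(d,K,R,t)
def blobs(m,box,name,h):
    b=np.zeros(m.shape,np.uint8);x0,y0,x1,y1=box;b[y0:y1,x0:x1]=m[y0:y1,x0:x1]
    n,l,s,c=cv2.connectedComponentsWithStats(b)
    for i in range(1,n):
        if s[i,4]>15:
            w=W[l==i]; pts=np.array([ray(u,v,h,K,R,t)[:2] for v,u in np.argwhere(l==i)],np.float32)
            print(name,s[i,4],c[i].round(1),'ray',pts.mean(0).round(4),'z',np.percentile(w[:,2],[10,50,90]).round(3),'rect',[np.round(q,4) for q in cv2.minAreaRect(pts)])
H,S,V=[hsv[...,i].astype(int) for i in range(3)]
org=((H<14)&(S>150)&(V>90)).astype(np.uint8)
yel=((H>=14)&(H<30)&(S>150)&(V>90)).astype(np.uint8)
blu=((H>95)&(H<125)&(S>120)&(V>60)).astype(np.uint8)
blobs(org,(370,195,450,270),'org',.072)
blobs(blu,(370,195,450,270),'blu',.072)
blobs(blu,(285,195,355,265),'disc',.046)
blobs(yel,(285,195,355,265),'brass',.04)
blobs(((V<60)).astype(np.uint8),(285,195,355,265),'nest',.04)
g=((S<70)&(V<140)).astype(np.uint8)
blobs(g,(400,200,446,262),'rack',.026)
w=((V>150)&(S<60)).astype(np.uint8)
blobs(w,(296,210,346,250),'plate',.046)
```

```text
org 29 [425.4 215.9] ray [ 0.5618 -0.2147] z [0.07  0.073 0.075] rect [array([ 0.5615, -0.2148]), array([0.0077, 0.0209]), np.float64(88.3929)]
org 22 [394.8 240.6] ray [ 0.4969 -0.135 ] z [0.086 0.089 0.093] rect [array([ 0.496 , -0.1322]), array([0.0356, 0.0127]), np.float64(0.9168)]
blu 61 [431.1 240.2] ray [ 0.4995 -0.2273] z [0.07  0.072 0.075] rect [array([ 0.4994, -0.2274]), array([0.0236, 0.0166]), np.float64(9.5178)]
disc 132 [317.3 232.9] ray [0.5166 0.0625] z [0.044 0.047 0.05 ] rect [array([0.5164, 0.0631]), array([0.0314, 0.0313]), np.float64(0.91)]
brass 330 [319.5 212.9] ray [0.5704 0.0574] z [0.037 0.04  0.044] rect [array([0.569 , 0.0561]), array([0.1056, 0.0275]), np.float64(82.2523)]
nest 535 [318.3 238.2] ray [0.5036 0.0595] z [0.017 0.04  0.044] rect [array([0.5241, 0.0606]), array([0.1316, 0.1179]), np.float64(82.1217)]
nest 41 [319.3 217.3] ray [0.5587 0.0578] z [0.014 0.017 0.02 ] rect [array([0.5589, 0.057 ]), array([0.0347, 0.0083]), np.float64(82.6983)]
rack 1263 [423.4 230. ] ray [ 0.5316 -0.2185] z [-0.     0.025  0.03 ] rect [array([ 0.5341, -0.2296]), array([0.1473, 0.0975]), np.float64(10.4609)]
rack 32 [400.6 241.2] ray [ 0.5004 -0.1575] z [-0.002  0.     0.003] rect [array([ 0.5024, -0.1586]), array([0.0053, 0.0396]), np.float64(88.9696)]
```

```bash
cat >> h.py <<'E'
from scipy.spatial.transform import Rotation as Ro
def go(pos,yaw_closing_deg):
    """print turn (units of 360deg) and shift (units 0.3 m) to pose tool down with tool y along given world yaw (mod 180)"""
    s=r.read_state();q=s['tool_rot'];A=Ro.from_quat([q[1],q[2],q[3],q[0]])
    best=None
    for k in(0,180):
        a=np.radians(yaw_closing_deg+k);y=np.array([np.cos(a),np.sin(a),0]);zz=np.array([0,0,-1.]);x=np.cross(y,zz)
        rv=(A.inv()*Ro.from_matrix(np.stack([x,y,zz],1))).as_rotvec()
        if best is None or np.linalg.norm(rv)<np.linalg.norm(best): best=rv
    sh=A.inv().apply(np.array(pos)-s['tool_pos'])
    print('t',s['time_s'],'turn',(best/2/np.pi).round(4),'shift',(sh/.3).round(4),'q6',round(s['joint_positions'][5],2),'F',np.round(s['force'],1),'w',round(s['width'],4),'tool axes\n',A.as_matrix().round(3))
E
python3 - <<'E'
from h import *
go([.50,.06,.26],-7)
p=r.camera_params('wrist');R=cv2.Rodrigues(np.array(p['rvec']))[0];print(p['K'],-R.T@p['tvec'],R, r.read_state()['tool_pos'])
E
```

```text
t 0.1 turn [-0.0002 -0.0002 -0.1795] shift [ 1.6445 -1.6628 -0.0959] q6 -0.09 F [ 0.5  0.4 -0.1] w 0.0855 tool axes
 [[ 0.949  0.315 -0.   ]
 [ 0.315 -0.949  0.002]
 [ 0.    -0.002 -1.   ]]
[[326.06250692   0.         317.60174128]
 [  0.         326.06250692 200.98454288]
 [  0.           0.           1.        ]] [ 0.26188451 -0.54647252  0.37242805] [[ 0.3164193  -0.94861838 -0.00140947]
 [-0.90500297 -0.30231572  0.29929056]
 [-0.28433863 -0.09342573 -0.95416098]] [ 0.18907937 -0.56890206  0.23031395]
```

>>> servo_tool:
  motion: "0 0 0 0.77 -0.36 0 -1;0 0 0 0.77 -0.36 0 -1;0 0 0 0.77 -0.36 0 -1;0 0 0 0.77 -0.36 0 -1;0 0 0 0.77 -0.36 0 -1;0 0 0 0.77 -0.36 0 -1;0 0 0 0.77 -0.36 0 -1;0 0 0 0.77 -0.36 0 -1"

```text
time_s: 0.9
tool_pos: [0.3737, -0.3946, 0.231]
tool_rot: [-0.0, 0.987, 0.16, -0.0]
force: [-0.6, -0.1, -0.1]
width: 0.0849
grasp_force: 0.0
```

Run:
```python
from h import *
go([.55,-.215,.17],-78.6)
```

```text
t 0.9 turn [-0.      0.0001  0.0194] shift [ 0.7467 -0.383   0.2029] q6 0.34 F [-0.6 -0.1 -0.1] w 0.0849 tool axes
 [[ 0.949  0.315 -0.001]
 [ 0.315 -0.949 -0.   ]
 [-0.001 -0.    -1.   ]]
```

>>> servo_tool:
  motion: "0 0 0.0194 0.75 -0.383 0.2 -1;0 0 0.0194 0.75 -0.383 0.2 -1;0 0 0.0194 0.75 -0.383 0.2 -1;0 0 0.0194 0.75 -0.383 0.2 -1;0 0 0.0194 0.75 -0.383 0.2 -1;0 0 0.0194 0.75 -0.383 0.2 -1;0 0 0.0194 0.75 -0.383 0.2 -1;0 0 0.0194 0.75 -0.383 0.2 -1;0 0 0.0194 0.75 -0.383 0.2 -1"

```text
time_s: 1.8
tool_pos: [0.5508, -0.2162, 0.1719]
tool_rot: [0.0, 0.995, 0.098, 0.0]
force: [-0.6, 0.1, -0.3]
width: 0.0855
grasp_force: 0.0
```

```bash
cat > look.py <<'E'
from h import *
import sys
im,d,K,R,t=cam('wrist'); save(sys.argv[1]+'.png',im); np.savez(sys.argv[1]+'.npz',im=im,d=d,K=K,R=R,t=t)
E
python3 look.py w1
python3 - <<'E'
from h import *
z=np.load('w1.npz');im,d,K,R,t=[z[k] for k in ('im','d','K','R','t')]
hsv=cv2.cvtColor(im,cv2.COLOR_RGB2HSV);H,S,V=[hsv[...,i].astype(int) for i in range(3)]
W=world(d,K,R,t)
for nm,m in(('org',(H<14)&(S>150)&(V>60)),('blu',(H>95)&(H<125)&(S>120)&(V>40))):
  m=(m&(d>0)&(np.abs(W[...,2]-.072)<.006)).astype(np.uint8)
  n,l,s,c=cv2.connectedComponentsWithStats(m)
  for i in range(1,n):
    if s[i,4]>100:
      p=np.array([ray(u,v,.072,K,R,t)[:2] for v,u in np.argwhere(l==i)],np.float32)
      print(nm,s[i,4],c[i],cv2.minAreaRect(p),W[l==i].mean(0))
m=((np.abs(W[...,2]-.026)<.004)&(S<90)&(d>0)).astype(np.uint8)
n,l,s,c=cv2.connectedComponentsWithStats(m);i=1+s[1:,4].argmax()
print('rack',s[i],cv2.minAreaRect(np.array([ray(u,v,.026,K,R,t)[:2] for v,u in np.argwhere(l==i)],np.float32)))
print(r.read_state()['tool_pos'])
E
```

```text
rack [ 289  137   64  133 6557] ((0.5320522785186768, -0.22447964549064636), (0.12935717403888702, 0.05585769936442375), 11.610173225402832)
[ 0.5509267  -0.21608128  0.1719123 ]
```

View pics/w1.png

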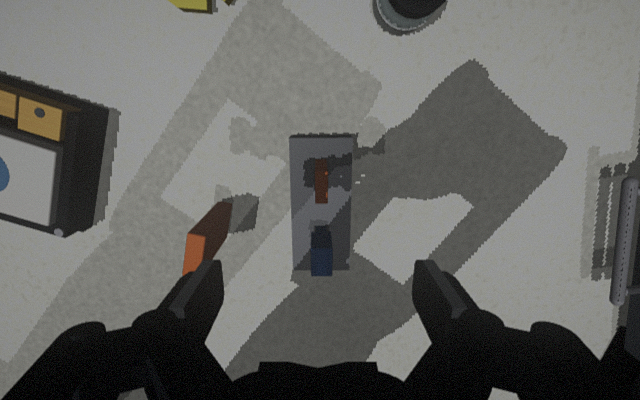

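The wrist view shows the rack from (290,135) to (352,270), the orange spacer in shadow at (321,180), and the blue one at (321,255). The taller orange look-alike is at (205,235), near the left finger. The rack fit is 129 x 56 mm at 11.6°, which matches the given size.

Run:
```python
from h import *
z=np.load('w1.npz');im,d,K,R,t=[z[k] for k in ('im','d','K','R','t')]
W=world(d,K,R,t);hsv=cv2.cvtColor(im,cv2.COLOR_RGB2HSV)
print(hsv[180,321],W[180,321],hsv[200,321],W[200,321],hsv[165,321],W[165,321])
H,S,V=[hsv[...,i].astype(int) for i in range(3)]
m=((H<14)&(S>120)&(V>30));m[:,:300]=0;m[:,345:]=0;m[:150]=0;m[215:]=0
print(m.sum(),np.percentile(W[m][:,2],[1,10,50,90,99]).round(3))
tp=m&(W[...,2]>.067)
p=np.array([ray(u,v,.072,K,R,t)[:2] for v,u in np.argwhere(tp)],np.float32);print(tp.sum(),cv2.minAreaRect(p),p.mean(0))
a=np.radians(11.6);c=np.array([.5321,-.2245])+.032*np.array([np.cos(a),np.sin(a)]);print('slot',c)
go([.5630,-.2175,.046],-78.4)
```

```text
[  6 105  61] [ 0.56839012 -0.21710527  0.07127354] [11 90 62] [ 0.55251243 -0.22034043  0.07065088] [12 81 57] [ 0.57570928 -0.21585761  0.04990994]
167 [0.053 0.07  0.071 0.072 0.073]
164 ((0.5633633136749268, -0.21812249720096588), (0.024642765522003174, 0.009199369698762894), 11.807836532592773) [ 0.56327474 -0.21870287]
slot [ 0.56344641 -0.21806551]
t 1.85 turn [ 0.0001 -0.0001 -0.001 ] shift [0.0384 0.0121 0.4197] q6 0.91 F [-1.   0.3  0.5] w 0.0848 tool axes
 [[ 0.981  0.195  0.001]
 [ 0.195 -0.981 -0.001]
 [ 0.     0.001 -1.   ]]
```

>>> servo_tool:
  motion: "0 0 -0.001 0.039 0.0145 0.1 0;0 0 -0.001 0.039 0.0145 0.2 0;0 0 -0.001 0.039 0.0145 0.3 0;0 0 -0.001 0.039 0.0145 0.38 0;0 0 -0.001 0.039 0.0145 0.42 0;0 0 -0.001 0.039 0.0145 0.42 0;0 0 -0.001 0.039 0.0145 0.42 0"

```text
time_s: 2.55
tool_pos: [0.5645, -0.2169, 0.0466]
tool_rot: [0.0, 0.995, 0.102, 0.001]
force: [0.8, 0.6, 0.4]
width: 0.0429
grasp_force: 0.0
```

>>> servo_tool:
  motion: "0 0 0 0 0 0 1;0 0 0 0 0 0 1;0 0 0 0 0 0 1;0 0 0 0 0 0 1;0 0 0 0 0 0 1;0 0 0 0 0 0 1;0 0 0 0 0 0 1;0 0 0 0 0 0 1"

```text
time_s: 3.35
tool_pos: [0.5651, -0.2166, 0.0471]
tool_rot: [0.001, 0.995, 0.102, 0.001]
force: [-0.9, 0.4, 6.7]
width: 0.0091
grasp_force: 58.9
```

>>> servo_tool:
  motion: "0 0 0 0 0 -0.05 1;0 0 0 0 0 -0.1 1;0 0 0 0 0 -0.2 1;0 0 0 0 0 -0.3 1;0 0 0 0 0 -0.4 1;0 0 0 0 0 -0.4 1"

```text
time_s: 3.95
tool_pos: [0.5669, -0.2174, 0.1729]
tool_rot: [0.003, 0.995, 0.102, 0.004]
force: [0.4, -0.9, 0.1]
width: 0.0088
grasp_force: 59.3
```

Run:
```python
from h import *
go([.555,-.02,.20],-7)
```

```text
t 3.95 turn [ 0.0016 -0.0005 -0.1979] shift [ 0.096  -0.6519 -0.0937] q6 0.91 F [ 0.4 -0.9  0.1] w 0.0088 tool axes
 [[ 0.979  0.204  0.009]
 [ 0.204 -0.979 -0.004]
 [ 0.008  0.006 -1.   ]]
```

>>> servo_tool:
  motion: "0 0 -0.198 0.096 -0.65 -0.094 1;0 0 -0.198 0.096 -0.65 -0.094 1;0 0 -0.198 0.096 -0.65 -0.094 1;0 0 -0.198 0.096 -0.65 -0.094 1;0 0 -0.198 0.096 -0.65 -0.094 1;0 0 -0.198 0.096 -0.65 -0.094 1;0 0 -0.198 0.096 -0.65 -0.094 1;0 0 -0.198 0.096 -0.65 -0.094 1;0 0 -0.198 0.096 -0.65 -0.094 1;0 0 -0.198 0.096 -0.65 -0.094 1"

```text
time_s: 4.95
tool_pos: [0.5522, -0.0192, 0.194]
tool_rot: [0.0, 0.749, 0.663, -0.0]
force: [-0.2, 0.5, -0.2]
width: 0.0089
grasp_force: 59.3
```

>>> servo_tool:
  motion: "0 0 0 0 0 0 1;0 0 0 0 0 0 1"

```text
time_s: 5.15
tool_pos: [0.5524, -0.0193, 0.1937]
tool_rot: [0.0, 0.749, 0.662, -0.0]
force: [0.3, -0.8, -0.7]
width: 0.009
grasp_force: 59.3
```

```bash
python3 look.py w2
python3 - <<'E'
from h import *
z=np.load('w2.npz');im,d,K,R,t=[z[k] for k in ('im','d','K','R','t')]
W=world(d,K,R,t);hsv=cv2.cvtColor(im,cv2.COLOR_RGB2HSV);H,S,V=[hsv[...,i].astype(int) for i in range(3)]
def rep(nm,m,h,mn=150):
  m=m.astype(np.uint8);n,l,s,c=cv2.connectedComponentsWithStats(m)
  for i in range(1,n):
    if s[i,4]>mn:
      p=np.array([ray(u,v,h,K,R,t)[:2] for v,u in np.argwhere(l==i)],np.float32)
      print(nm,s[i,4],c[i].round(),cv2.minAreaRect(p),W[l==i][:,2].mean().round(4))
near=(np.abs(W[...,0]-.53)<.12)&(np.abs(W[...,1]-.06)<.1)&(d>0)
rep('brass',near&(H>=12)&(H<30)&(S>110)&(abs(W[...,2]-.04)<.004),.04)
rep('disc',near&(H>95)&(H<125)&(S>100)&(W[...,2]<.06),.046)
rep('plate',near&(abs(W[...,2]-.046)<.0025),.046,1000)
rep('floor',near&(W[...,2]<.021)&(W[...,2]>.010),.016,60)
go([.558,.058,.12],-7)
E
```

```text
brass 1365 [327.  55.] ((0.5743074417114258, 0.08898133039474487), (0.03371467441320419, 0.029099786654114723), 82.6246337890625) 0.0393
brass 835 [332.  99.] ((0.5744234323501587, 0.053022366017103195), (0.03306073322892189, 0.01959995925426483), 83.02399444580078) 0.0393
brass 1026 [327. 141.] ((0.5663268566131592, 0.018174756318330765), (0.03293566405773163, 0.026195362210273743), 83.02145385742188) 0.0393
disc 1645 [263. 100.] ((0.5156784057617188, 0.05965666472911835), (0.03813544660806656, 0.03746224567294121), 81.30810546875) 0.0456
plate 11021 [263.  94.] ((0.5159169435501099, 0.05997854471206665), (0.10915230214595795, 0.06934493780136108), 82.30855560302734) 0.0454
floor 1632 [318.  99.] ((0.5691874027252197, 0.053928159177303314), (0.1308346688747406, 0.03835200518369675), 82.36125183105469) 0.0153
t 5.2 turn [-0.      0.     -0.0001] shift [ 0.2579 -0.0129  0.2453] q6 -0.01 F [-0.2 -0.6 -0.1] w 0.009 tool axes
 [[ 0.122  0.992 -0.   ]
 [ 0.992 -0.122 -0.   ]
 [-0.    -0.    -1.   ]]
```

View pics/w2.png

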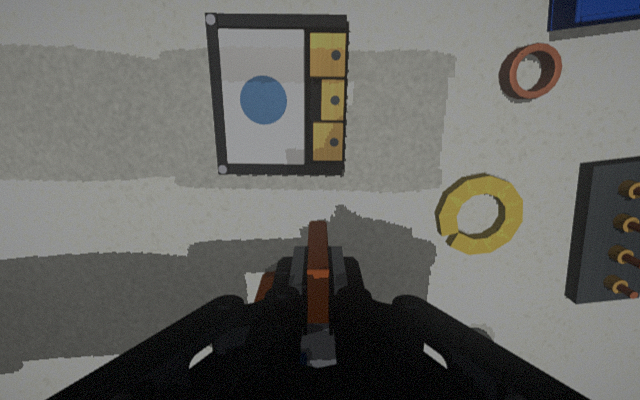

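The nest view shows the brass stops at (327,55), (332,99) and (327,141). The middle one is shortest, with the dark wide gap at (313,99). By measurement the gap is 14.1 mm at about nest x = 42 mm, as specified. The held spacer is at (318,235–330), and I'll check its pose in the hand next.

Run:
```python
from h import *
z=np.load('w2.npz');im,d,K,R,t=[z[k] for k in ('im','d','K','R','t')]
W=world(d,K,R,t);hsv=cv2.cvtColor(im,cv2.COLOR_RGB2HSV);H,S,V=[hsv[...,i].astype(int) for i in range(3)]
m=(H<14)&(S>120)&(V>40)&(d>0);m[:210]=0;m[340:]=0;m[:,:296]=0;m[:,345:]=0
s=r.read_state();q=s['tool_rot'];A=Ro.from_quat([q[1],q[2],q[3],q[0]])
P=(W[m]-s['tool_pos'])@A.as_matrix()
for a in np.arange(-.03,.045,.006):
    k=(P[:,2]>=a)&(P[:,2]<a+.006)
    if k.sum()>10: print(a.round(3),k.sum(),'x',np.percentile(P[k,0],[10,50,90]).round(4),'y',np.percentile(P[k,1],[2,50,98]).round(4))
print(P[:,2].min(),P[:,2].max())
go([.5577,.0549,.12],-7.4)
```

```text
-0.03 807 x [-0.0132 -0.0027  0.0069] y [-0.0037  0.0005  0.0045]
-0.024 386 x [-0.0132  0.0048  0.0093] y [-0.0039  0.0001  0.0046]
-0.018 121 x [0.0088 0.0091 0.0095] y [-0.0039  0.0005  0.0044]
-0.012 90 x [0.0087 0.0091 0.0095] y [-0.004   0.0003  0.0042]
-0.006 74 x [0.0088 0.0091 0.0093] y [-0.0037  0.0001  0.0043]
-0.0 56 x [0.0088 0.0091 0.0095] y [-0.0042  0.      0.0048]
0.006 37 x [0.0088 0.0091 0.0094] y [-0.004   0.0005  0.0045]
0.012 21 x [0.0087 0.0091 0.0094] y [-0.0039  0.0006  0.004 ]
0.018 13 x [0.0087 0.0091 0.0094] y [-0.0038  0.0006  0.0042]
0.024 15 x [0.0088 0.0091 0.0095] y [-0.0039 -0.0005  0.0043]
-0.02669102406013229 0.030136106180770787
t 5.2 turn [-0.     0.     0.001] shift [ 0.2476 -0.0126  0.2453] q6 -0.01 F [-0.2 -0.6 -0.1] w 0.009 tool axes
 [[ 0.122  0.992 -0.   ]
 [ 0.992 -0.122 -0.   ]
 [-0.    -0.    -1.   ]]
```

>>> servo_tool:
  motion: "0 0 0.001 0.13 -0.007 0.05 1;0 0 0.001 0.26 -0.0136 0.12 1;0 0 0.001 0.26 -0.0136 0.25 1;0 0 0.001 0.26 -0.0136 0.312 1;0 0 0.001 0.26 -0.0136 0.312 1;0 0 0.001 0.26 -0.0136 0.312 1;0 0 0.001 0.26 -0.0136 0.312 1"

```text
time_s: 5.9
tool_pos: [0.5593, 0.0584, 0.102]
tool_rot: [0.001, 0.751, 0.66, 0.001]
force: [0.8, -0.1, -0.5]
width: 0.0086
grasp_force: 59.3
```

```bash
python3 look.py w3
python3 - <<'E'
from h import *
z=np.load('w3.npz');im,d,K,R,t=[z[k] for k in ('im','d','K','R','t')]
W=world(d,K,R,t);hsv=cv2.cvtColor(im,cv2.COLOR_RGB2HSV);H,S,V=[hsv[...,i].astype(int) for i in range(3)]
s=r.read_state();q=s['tool_rot'];A=Ro.from_quat([q[1],q[2],q[3],q[0]])
T=(W-s['tool_pos'])@A.as_matrix()
# visible mid stop/gap in front of spacer: gap edges in tool y
print(s['tool_pos'])
ok=(d>0)&(abs(T[...,0]-.012)<.004)
pl=ok&(abs(W[...,2]-.0455)<.002)&(T[...,1]<0); br=ok&(abs(W[...,2]-.0395)<.003)&(T[...,1]>0)
fl=ok&(W[...,2]<.03)&(abs(T[...,1])<.03)
for k in(pl,br,fl): print(k.sum(), np.percentile(T[k][:,1],[0,2,50,98,100]).round(4) if k.sum() else '')
m=(H<14)&(S>120)&(V>40)&(d>0)&(abs(T[...,1])<.01)&(abs(T[...,0])<.03)
k=m&(T[...,2]>-.015);print('spacer y',np.percentile(T[k][:,1],[1,50,99]).round(4),np.percentile(T[k][:,0],[50]))
go([.5577+.0039*.129-.0003,.0549+.0039*.992,.0513],-7.4)
E
```

```text
[0.55938138 0.05840291 0.10208484]
1282 [-0.0782 -0.0767 -0.0437 -0.0104 -0.009 ]
275 [0.0005 0.0058 0.0155 0.0248 0.025 ]
101 [-0.009  -0.009  -0.006   0.0292  0.0293]
spacer y [-0.0045 -0.      0.0047] [0.00911588]
t 5.95 turn [ 0.0005 -0.0001  0.0001] shift [ 0.0005 -0.0056  0.1693] q6 0.14 F [ 0.1 -0.8 -0.6] w 0.0094 tool axes
 [[ 0.128  0.992  0.003]
 [ 0.992 -0.128  0.   ]
 [ 0.     0.003 -1.   ]]
```

View pics/w3.png

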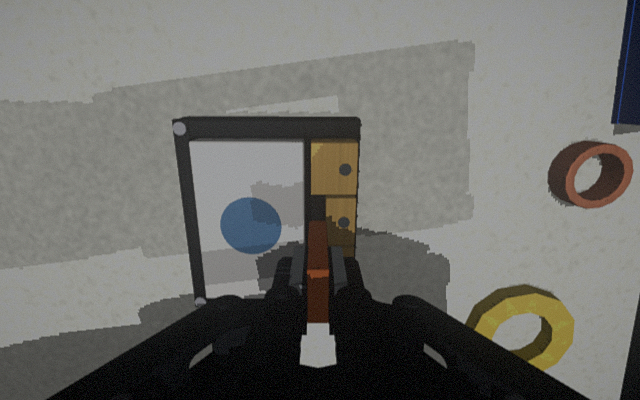

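The spacer hangs straight over the wide gap beside the middle stop; its foot is at (317,235) and the gap at (317,205). The plate edge is at tool y −9 mm and the stop at about +5.5 mm, so a −1.7 mm correction centres it, in agreement with the first measurement.

>>> servo_tool:
  motion: "-0.0005 0 0 0 -0.0056 0 1;-0.0005 0 0 0 -0.0056 0.03 1;-0.0005 0 0 0 -0.0056 0.06 1;-0.0005 0 0 0 -0.0056 0.09 1;-0.0005 0 0 0 -0.0056 0.11 1;-0.0005 0 0 0 -0.0056 0.13 1;-0.0005 0 0 0 -0.0056 0.14 1;-0.0005 0 0 0 -0.0056 0.14 1"

```text
time_s: 6.75
tool_pos: [0.5558, 0.0589, 0.0572]
tool_rot: [0.001, 0.751, 0.661, 0.001]
force: [0.0, -0.4, -1.2]
width: 0.0088
grasp_force: 59.3
```

Run:
```python
from h import *
go([.5579,.0588,.0513],-7.4)
print(r.read_state()['tool_pos'],r.read_state()['ft_torque'])
```

```text
t 6.75 turn [0.0003 0.     0.0002] shift [0.0006 0.007  0.0197] q6 0.14 F [ 0.  -0.4 -1.2] w 0.0088 tool axes
 [[ 0.127  0.992  0.002]
 [ 0.992 -0.127 -0.   ]
 [-0.     0.002 -1.   ]]
[0.55579128 0.05889654 0.05720055] [-0.01239868  0.02416153 -0.03562473]
```

>>> servo_tool:
  motion: "0 0 0 0 0.005 0 1;0 0 0 0 0.005 0 1;0 0 0 0 0.005 0.005 1;0 0 0 0 0.005 0.01 1;0 0 0 0 0.005 0.014 1;0 0 0 0 0.005 0.017 1;0 0 0 0 0.005 0.017 1"

```text
time_s: 7.45
tool_pos: [0.5578, 0.0587, 0.0531]
tool_rot: [0.001, 0.751, 0.661, 0.001]
force: [-1.4, -0.9, 2.1]
width: 0.0091
grasp_force: 59.7
```

>>> servo_tool:
  motion: "0 0 0 0 0 0.003 1;0 0 0 0 0 0.006 1;0 0 0 0 0 0.006 1"

```text
time_s: 7.75
tool_pos: [0.5582, 0.0587, 0.053]
tool_rot: [0.001, 0.751, 0.661, 0.001]
force: [-8.3, 0.6, 16.4]
width: 0.0084
grasp_force: 62.1
```

>>> servo_tool:
  motion: "0 0 0 0 0 -0.006 1;0 0 0 0 0 -0.006 1;0 0 0 0 0 -0.006 0.3;0 0 0 0 0 -0.006 0.3;0 0 0 0 0 -0.006 0.3;0 0 0 0 0 -0.006 0.3;0 0 0 0 0 -0.006 0.3"

```text
time_s: 8.45
tool_pos: [0.5576, 0.0587, 0.0527]
tool_rot: [0.001, 0.751, 0.661, 0.001]
force: [0.0, 0.6, -0.2]
width: 0.0302
grasp_force: 0.0
```

>>> servo_tool:
  motion: "0 0 0 0 0 -0.05 0.3;0 0 0 0 0 -0.1 0.3;0 0 0 0 0 -0.18 0.3;0 0 0 0 0 -0.26 0.3;0 0 0 -0.15 0 -0.3 0.3;0 0 0 -0.3 0 -0.3 1;0 0 0 -0.3 0 -0.3 1;0 0 0 -0.3 0 -0.3 1;0 0 0 -0.3 0 -0.3 1"

```text
time_s: 9.35
tool_pos: [0.5463, -0.03, 0.1437]
tool_rot: [0.001, 0.751, 0.66, 0.002]
force: [-1.4, 0.9, -0.7]
width: -0.0
grasp_force: 0.0
```

```bash
python3 look.py w4
python3 - <<'E'
from h import *
z=np.load('w4.npz');im,d,K,R,t=[z[k] for k in ('im','d','K','R','t')]
W=world(d,K,R,t);hsv=cv2.cvtColor(im,cv2.COLOR_RGB2HSV);H,S,V=[hsv[...,i].astype(int) for i in range(3)]
near=(np.abs(W[...,0]-.55)<.04)&(np.abs(W[...,1]-.055)<.03)&(d>0)
m=near&(W[...,2]>.07)&(W[...,2]<.1);p=np.array([ray(u,v,.078,K,R,t)[:2] for v,u in np.argwhere(m)],np.float32)
print('spacer top',m.sum(),np.median(W[m][:,2]),cv2.minAreaRect(p))
m=(abs(W[...,2]-.046)<.003)&(np.abs(W[...,0]-.516)<.06)&(np.abs(W[...,1]-.06)<.08)&(d>0)
a=W[m];c=np.linalg.lstsq(np.c_[a[:,:2]-[.516,.06],np.ones(len(a))],a[:,2],rcond=None)[0];print('plate plane',c)
print(cv2.minAreaRect(np.array([ray(u,v,.046,K,R,t)[:2] for v,u in np.argwhere(m)],np.float32)))
go([.514,.060,.075],-7.4)
print(r.read_state()['tool_pos'])
E
```

```text
spacer top 717 0.07734697639682206 ((0.557680070400238, 0.05474867299199104), (0.024722198024392128, 0.009147110395133495), 82.74095153808594)
plate plane [0.00039044 0.00042793 0.04539823]
((0.5155559778213501, 0.05803561955690384), (0.10519386827945709, 0.06932485103607178), 82.4688949584961)
t 9.4 turn [ 0.0006 -0.0001  0.0003] shift [ 0.2827 -0.1452  0.2275] q6 -0.02 F [ 0.2 -0.6 -0.7] w 0.0001 tool axes
 [[ 0.127  0.992  0.004]
 [ 0.992 -0.127 -0.   ]
 [ 0.     0.004 -1.   ]]
[ 0.54621803 -0.02964144  0.14337558]
```

View pics/w4.png

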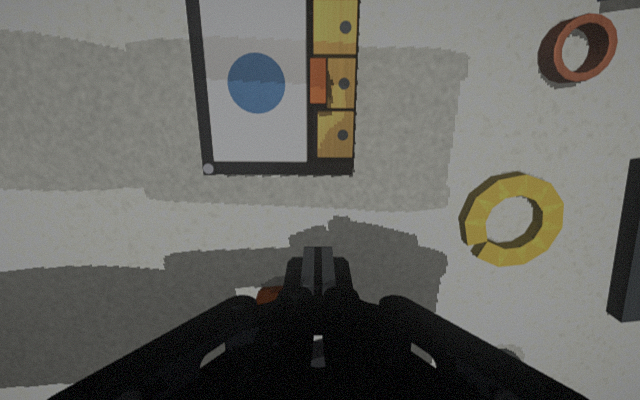

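The spacer stands upright in the gap at (317,80) with its top at 78 mm, so its foot is on the floor. The plate is level, with the disc centre at (256,83). Next I move over the plate with the fingers shut.

>>> servo_tool:
  motion: "0 0 0 0.14 -0.07 0 1;0 0 0 0.283 -0.139 0 1;0 0 0 0.283 -0.139 0 1;0 0 0 0.283 -0.139 0.1 1;0 0 0 0.283 -0.139 0.2 1;0 0 0 0.283 -0.139 0.25 1;0 0 0 0.283 -0.139 0.27 1;0 0 0 0.283 -0.139 0.27 1;0 0 0 0.283 -0.139 0.27 1"

```text
time_s: 10.3
tool_pos: [0.5167, 0.059, 0.0629]
tool_rot: [0.002, 0.751, 0.661, 0.002]
force: [0.5, 0.2, 0.1]
width: 0.0001
grasp_force: 0.0
```

>>> servo_tool:
  motion: "0 0 0 0 0 0.02 1;0 0 0 0 0 0.04 1;0 0 0 0 0 0.05 1;0 0 0 0 0 0.06 1;0 0 0 0 0 0.068 1;0 0 0 0 0 0.068 1;0 0 0 0 0 0.068 1"

```text
time_s: 11.0
tool_pos: [0.5157, 0.0589, 0.0417]
tool_rot: [0.001, 0.751, 0.66, 0.001]
force: [-3.6, -0.5, 7.4]
width: 0.0003
grasp_force: 3.5
```

>>> servo_tool:
  motion: "0 0 0 0 0 0.003 1;0 0 0 0 0 0.006 1;0 0 0 0 0 0.008 1;0 0 0 0 0 0.008 1;0 0 0 0 0 0.008 1"

```text
time_s: 11.5
tool_pos: [0.5158, 0.0589, 0.04]
tool_rot: [0.001, 0.751, 0.661, 0.001]
force: [-7.7, -1.2, 14.0]
width: -0.0003
grasp_force: 6.9
```

>>> servo_tool:
  motion: "0 0 0 0 -0.003 0.002 1;0 0 0 0 -0.003 0.004 1;0 0 0 0 -0.003 0.004 1;0 0 0 0 -0.003 0.004 1"

```text
time_s: 11.9
tool_pos: [0.5159, 0.0589, 0.04]
tool_rot: [0.002, 0.751, 0.66, 0.002]
force: [-7.6, -1.0, 20.8]
width: 0.0004
grasp_force: 10.4
```

```bash
python3 look.py w5
python3 - <<'E'
from h import *
z=np.load('w5.npz');im,d,K,R,t=[z[k] for k in ('im','d','K','R','t')]
W=world(d,K,R,t);hsv=cv2.cvtColor(im,cv2.COLOR_RGB2HSV);H,S,V=[hsv[...,i].astype(int) for i in range(3)]
u=np.array([.9917,-.1288]);v=np.array([.1288,.9917]);L=np.stack([(W[...,:2]-[.5159,.06])@u,(W[...,:2]-[.5159,.06])@v],-1)
z_=W[...,2];ok=(d>0)&(z_<.06)
pl=ok&(abs(L[...,0])<.032)&(L[...,1]>.012)&(L[...,1]<.05)&(z_>.03)
ri=ok&(L[...,1]>.0595)&(L[...,1]<.064)&(abs(L[...,0])<.03)
br=ok&(L[...,0]>.052)&(L[...,0]<.064)&(L[...,1]>.0)&(L[...,1]<.05)&(z_>.035)
for k in(pl,ri,br): print(k.sum(),np.median(z_[k]).round(4))
for a in(-.025,-.01,.01,.025):
    k=pl&(abs(L[...,0]-a)<.007);print(a,np.mean(z_[k]).round(4))
for a in(.018,.03,.045):
    k=pl&(abs(L[...,1]-a)<.005);print('y',a,np.mean(z_[k]).round(4))
m=(z_>.065)&(z_<.1)&(np.abs(W[...,0]-.558)<.014)&(np.abs(W[...,1]-.055)<.03)&(H<14)&(S>110)
p=np.array([ray(b,a,.078,K,R,t)[:2] for a,b in np.argwhere(m)],np.float32)
if len(p): print('spacer',len(p),np.median(z_[m]),cv2.minAreaRect(p))
E
```

```text
11175 0.0394
1451 0.0394
2568 0.0395
-0.025 0.0394
-0.01 0.0394
0.01 0.0394
0.025 0.0394
y 0.018 0.0394
y 0.03 0.0394
y 0.045 0.0394
spacer 1658 0.07690563084696304 ((0.5550869107246399, 0.0492316409945488), (0.016972322016954422, 0.052172161638736725), 0.5080486536026001)
```

View pics/w5.png

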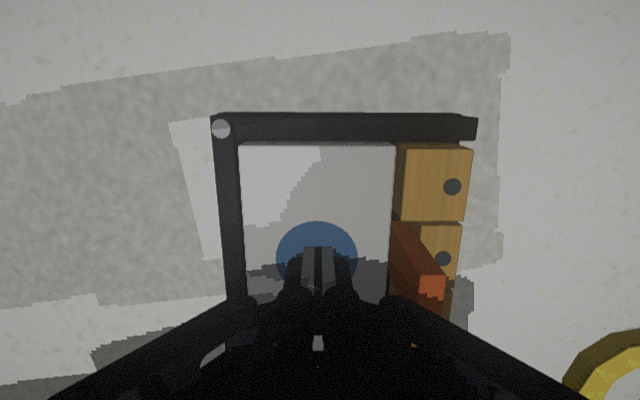

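The plate top, rim and stops all read 39.4 mm and the plate is level, so it is flush at about 21 N. The spacer stands at (415,265).

Run:
```python
from h import *
z=np.load('w5.npz');W=world(z['d'],z['K'],z['R'],z['t'])
k=W[265:325,400:455].reshape(-1,3);k=k[(k[:,2]>.0755)&(k[:,2]<.08)&(k[:,0]>.545)];print(len(k),np.median(k,0))
s=r.read_state();print(s['force'],s['tool_pos'])
if abs(np.median(k[:,0])-.5577)<.003: print(r.finish_job())
```

```text
1013 [0.55861505 0.06115979 0.07733894]
[-8.97810902 -1.99568294 20.52919348] [0.51582393 0.05887065 0.03993839]
the job is handed in; nothing more can be done
None
```

The orange spacer is standing upright on the nest floor in the 14 mm gap by the middle stop, released. The job was handed in at about 12 s with the closed fingers holding the plate flush with the rim at about 20 N; the verdict was not reported.

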